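# Click the packing tally on to four

## Robot

A 6-joint arm with a two-finger parallel gripper is mounted at the origin on the work surface. World frame = base frame: x ahead of the robot, y to its left, z up, the work surface at z = 0. Lengths are in m, angles in rad, forces in N, time in s.
With the tool pointing down it reaches from about 0.4 to 0.825 m from the base axis. Payload 7 kg.
Tool frame: the origin (TCP) lies midway between the tips of the shut fingers; the grasp point (between the pads) lies 19 mm behind it; z points along the fingers, y is the line along which they close (so a half turn about z gives the same grasp; the last joint's range is limited). The gripper opens to 88 mm and grips with 3 to 60 N. Pads are 19 mm wide; open, the fingers measure 130 mm over their backs; the gripper's body (78 mm by 193 mm) begins 47 mm behind the grasp point.
Start: joints at [-1.054, 0.359, 0.012, 0, -1.224, -0.288], TCP at [0.153, -0.657, 0.227] pointing down, gripper open.
Joint ranges: [-3.07, 3.07], [-1.43, 2.12], [-1.02, 1.25], [-3.03, 1.67], [-3.05, -0], [-3.03, 3.03]. Speed limits (rad/s): [2.39, 2.39, 3.01, 3.14, 3.14, 3.14].

## Interface

Orientations are given as [roll, pitch, yaw] about the fixed x, y, z axes, in that order (R = Rz(yaw) Ry(pitch) Rx(roll)).
In Python, from station import arm gives the robot as it stands.
- The arm moves only by the tool servo_tool, never from a script. Its argument "deltas" is a list of rows, each a list of 7 numbers: the closure, from -1 (fully open) to 1 (shut), then the shift along the tool's x, y, z in mm, then the turn, a rotation vector about the tool's x, y, z in degrees. In form: [[gripper, x, y, z, ax, ay, az], ...]. A call has 1 to 20 rows; each row shifts and turns the commanded pose from where the row before left it, along the tool's axes as they then stand; what a row does not reach is not made up. A row lasts 1/12 s, in which the tool goes at most 41.7 mm and 7.16 degrees, less where a joint would pass 70% of its speed; a pose out of reach is approached as far as the arm can. A call is refused whole if a number of a shift passes 41.7 or a number of a turn 7.16, either way. A call with a gripper value outside its range is refused whole. The fingers move at their own pace and stop on an object; "squeeze" is the grip in N (left out, the last holds). Time passes only in rows, so rows that do not move let the fingers close. It gives the time, the measured TCP pose, the force, the opening and the grip force at its end, in the units of the state.
- arm.get_state(): the state, without advancing time (a new reading comes with each control period).
- arm.grab_frame(name): name is "side" or "top" or "wrist"; returns a dict with "color" (384x512x3 uint8, red, green, blue), "K" (3x3 intrinsics, pixels), "distortion" ([k1, k2, p1, p2, k3] as OpenCV has them; the pictures are not rectified), "position" and "orientation" of the camera in the world. Camera axes: x right, y down, z forward; pixel columns grow to the right and rows downward; lengths in m; the calibration is good to about 2 mm. A picture is of the moment at which its call begins. There is no depth.
- arm.job_done(): hands the job in; it is judged then, once.
Trained networks look in a picture, given as the dict that the camera call returned (one of the last four; its "shot" number tells which), for a name from the list of things; names that differ only in an ending like _2 or _b are one class to them, and where a whole thing is asked for, a point or a joint stands for the part that bears it (a point fixed in the world has none). Each returns a list of dicts, best first, with "conf" (0 to 1); they miss things now and then, are a little off and sometimes report something else, mostly with a low value. They report only what shows in the picture. A call takes as long as a camera call. They do not tell look-alikes from the thing itself.
- arm.recognise(query, picture): "at" ([x, y, z] in m, in the coordinates of the camera as it stood for that picture, good to about 4 mm: the middle of the surface that is visible of it).
The state is a dict: "t": time; "q": joint angles; "qd": joint speeds; "joint_efforts": joint torques, N m; "eef_pos": TCP position; "ee_rot": TCP orientation; "force": force on the tool from outside, world axes, zero at the start; "moment": the same for the moment, N m; "width": finger opening in m; "gripper_force": force on a finger pad.
Only numpy, scipy, OpenCV 4.12 (cv2) and the standard library are available. Lean on these libraries where they do the work, as an engineer would, in place of code of your own. Each camera call takes 0.05 s, during which the arm holds its last target. There are 200 camera calls.

## Task

Four plates have been counted for packing. Using only a fingertip against the edge of the toothed wheel on the tally counter, gently flick the wheel forward (clockwise seen from above), click by click, until its pointer rests at the mark with four dots; do not click it past four. Leave the counter standing where it is, do not lift it, and leave the plates, tape roll and knife alone.

Things in the scene. Friction and masses are not known exactly. Their poses are not given: they have to be found in the camera images.
- tally: Tally counter, loose on the table, about 1.5 kg: round black base, 144 mm across, 14 mm high, carrying a flat aluminium star wheel on its vertical centre line. Origin: centre of its underside, z up. Flat white marks on the base, 45 degrees apart: an open ring (zero), then one to six dots, clockwise from above. Mark k lies at 157.5 - 45 k degrees from the counter's x axis (towards its y).
- wheel (a joint): Wheel angle (rad): 0 with the pointer at the ring, growing clockwise seen from above, pi/4 per click, so 3.14 at four dots; end stops just outside zero and six. A detent makes it settle at whole clicks: past half-way it goes on, short of it it falls back. Turning it over a click takes about 2 to 3 N at a tooth tip.
- wheel_center (a point): Point on the wheel's axis at the wheel's top face, 40 mm above the table. The wheel is a disc of 30 mm radius with eight straight teeth, 9 mm wide, 45 degrees apart, whose tips reach 45 mm from the axis. Disc and teeth lie 24 to 40 mm above the table, 10 mm clear of the base.
- wheel_front (a point): Fixed point on the counter's -x side, 45 mm from the axis on the circle of the tooth tips, 32 mm above the table. At rest one tooth stands 22.5 degrees to either side of it. A fingertip sweeping slowly past here, straight along the counter's +y from 50 mm before to 50 mm beyond, its inner side 6 mm inside the tip circle, carries one tooth over one click and slips off; 10 mm inside may make two.
- pointer (a point): Tip, at the top face, of the one tooth that carries the pointer: a black raised bar, 6 mm wide and 40 mm long, from near the hub to the tooth's tip (45 mm from the axis, 40 mm above the table).
- four_dots (a point): Centre of the four-dot mark (two by two white dots) on the base's top, 14.5 mm above the table, 58 mm from the axis.
- plates: Bystander: stack of four white plates, 150 mm across, 28 mm high. Origin: centre of its underside.
- tape_roll: Bystander: whitish roll of packing tape lying flat, 96 mm across, 48 mm high. Origin: centre of its underside.
- knife: Bystander: yellow box knife lying flat, 158 mm long (65 mm to -x, 93 mm to +x of its origin), 26 mm wide, 20 mm high. Origin: underside of the handle's middle.
Things that resemble listed ones, but are neither listed nor needed, are in the scene too. Of the things that look like the tally, the middle-sized one is meant.

How it is judged:
At the end, for the whole second after the job is handed in: The wheel rests at four clicks (joint within 0.22 rad of pi, below 0.1 rad/s), and the counter stands flat and still within 30 mm of where it was (value of joint wheel between 2.92 and 3.36 rad and velocity of joint wheel between -0.1 and 0.1 rad/s and distance of tally from where it was at the start of the episode below 0.03 m and angle between tally's own z axis and vertical below 0.05 rad and linear speed of tally below 0.02 m/s); the robot touches nothing.
It fails at once if the wheel is clicked past four (beyond 4.6 clicks) (value of joint wheel above 3.62 rad).
It fails at once if the counter is lifted by more than 8 mm or tipped by more than 0.2 rad (height (world z) of tally above 0.008 m or angle between tally's own z axis and vertical above 0.2 rad).
It fails at once if the counter is shoved more than 30 mm (distance of tally from where it was at the start of the episode above 0.03 m).
It fails at once if the counter or its wheel is pushed or squeezed with more than 30 N (contact force between any of the fingers, the arm and tally above 30 N).
It fails at once if the plates, the tape roll or the knife are moved more than 15 mm (distance of any of plates, tape_roll, knife from where it was at the start of the episode above 0.015 m).
It also fails if it takes over 58 s, if anything falls off the work surface, if the arm or the gripper's body presses on something with over 40 N, if the wrist force passes 120 N, or if a joint passes its speed limit or range.

## Working session

There is one attempt and no reset: what is moved stays moved. The work goes in short steps, Python scripts to look and compute and a tool call to move; the robot and the scene stay as the last step left them, time stands still between calls to the robot, and variables do not carry over. Pictures are saved under pics/ and viewed, at most 10 in all, crops included, and the job is handed in when it is done.

Besides the shell and the picture viewer there is one more tool, called after "Emit:" by a JSON object that holds its "fn" and its "kwargs", one argument or row to a line. servo_tool: Moves the arm, as the interface text tells. Its arguments: {"type":"object","properties":{"deltas":{"type":"array","items":{"type":"array","items":{"type":"number"}}},"squeeze":{"type":"number"}},"required":["deltas"]}

```bash
mkdir -p pics
cat > h.py <<'E'
import numpy as np, cv2
from scipy.spatial.transform import Rotation as R
from station import arm
def cam(p):
    o=np.array(p["orientation"],float)
    Rm=o if o.shape==(3,3) else (R.from_euler('xyz',o).as_matrix() if o.size==3 else R.from_quat(o).as_matrix())
    return Rm,np.array(p["position"])
def w(p,at):
    Rm,t=cam(p); return Rm@np.array(at)+t
def px2plane(p,uv,z):
    Rm,t=cam(p)
    n=cv2.undistortPoints(np.array([[uv]],float),np.array(p["K"]),np.array(p["distortion"]))[0,0]
    d=Rm@np.array([n[0],n[1],1]); return t+d*(z-t[2])/d[2]
def proj(p,X):
    Rm,t=cam(p); c=(np.atleast_2d(X)-t)@Rm
    return cv2.projectPoints(c,np.zeros(3),np.zeros(3),np.array(p["K"]),np.array(p["distortion"]))[0][:,0]
def save(p,n,s=1.5): cv2.imwrite(f"pics/{n}.png",cv2.resize(p["color"][:,:,::-1],None,fx=s,fy=s,interpolation=cv2.INTER_CUBIC))
E
python3 - <<'E'
from h import *
for n in ("top","side"):
    p=arm.grab_frame(n); save(p,n+"0")
    print(n,p["orientation"],p["position"])
    for q in ("tally","wheel_center","pointer","four_dots","wheel_front","plates","tape_roll","knife"):
        try: print(q,[(round(d["conf"],2),w(p,d["at"]).round(3).tolist()) for d in arm.recognise(q,p)])
        except Exception as e: print(q,e)
print(arm.get_state())
E
```

```text
top [-3.09413724  0.01283614 -1.57474747] [0.49243919 0.00380883 0.83372704]
tally [(0.84, [0.517, -0.051, 0.013]), (0.82, [0.281, -0.201, 0.016]), (0.77, [0.7, -0.007, 0.008])]
wheel_center [(0.86, [0.704, -0.009, 0.004]), (0.79, [0.516, -0.047, 0.013]), (0.63, [0.279, -0.196, 0.021])]
pointer [(0.81, [0.511, -0.046, 0.038]), (0.68, [0.703, -0.01, 0.029]), (0.65, [0.276, -0.205, 0.05]), (0.32, [0.518, -0.048, 0.014])]
four_dots [(0.8, [0.281, -0.196, 0.014]), (0.74, [0.519, -0.05, 0.011]), (0.6, [0.699, -0.009, 0.009])]
wheel_front [(0.73, [0.275, -0.2, 0.017]), (0.7, [0.51, -0.047, 0.011]), (0.57, [0.703, -0.006, 0.008])]
plates [(0.69, [0.513, 0.317, 0.026])]
tape_roll [(0.67, [0.519, -0.049, 0.013]), (0.61, [0.541, -0.308, 0.047])]
knife [(0.67, [0.8, -0.098, 0.019]), (0.67, [0.517, -0.05, 0.037])]
side [-2.36890877 -0.00679371 -2.8793524 ] [0.35100517 0.70741581 0.82447933]
tally [(0.89, [0.274, -0.179, 0.015]), (0.71, [0.508, -0.027, 0.013]), (0.58, [0.696, 0.002, 0.008])]
wheel_center [(0.97, [0.698, 0.003, 0.01]), (0.69, [0.276, -0.18, 0.014]), (0.62, [0.511, -0.029, 0.013])]
[... 401 characters left out ...]
fe [(0.68, [0.804, -0.091, 0.012])]
{'t': 0.9, 'q': array([-1.05391097e+00,  3.58591921e-01,  1.18850093e-02, -3.47649511e-05,
       -1.22410436e+00, -2.88076319e-01]), 'qd': array([ 0.0012369 ,  0.00132592, -0.00054298,  0.00047644,  0.00070835,
       -0.0002172 ]), 'joint_efforts': array([-2.40383024e-04, -5.82353425e+01,  2.93300521e+01,  7.00247616e+00,
        1.25529678e-02,  1.68196755e-05]), 'eef_pos': array([ 0.15306805, -0.65737728,  0.22655366]), 'ee_rot': array([ 3.14156904e+00,  2.71043876e-05, -2.91279543e+00]), 'force': array([ 0.54584496, -0.28582996,  0.4052771 ]), 'moment': array([ 0.03224509, -0.02304401, -0.00358545]), 'gripper_force': 0.0, 'width': 0.08770774133973133}
```

View pics/top0.png

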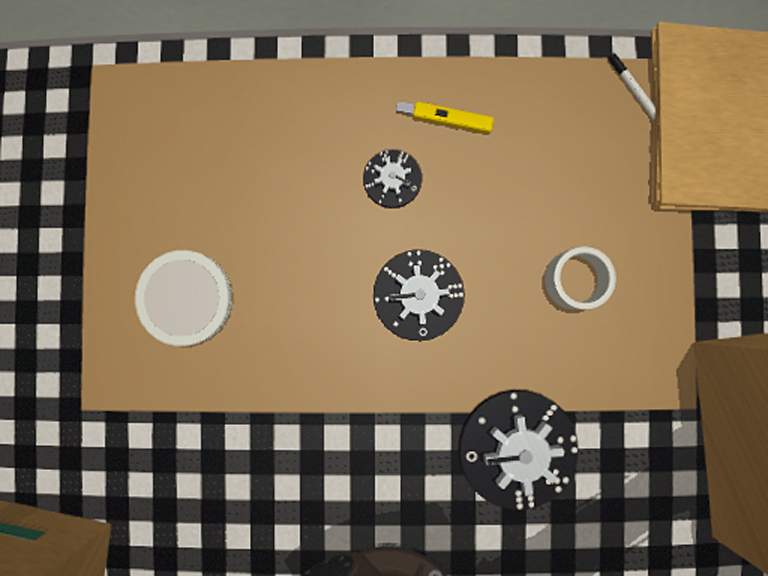

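View pics/side0.png

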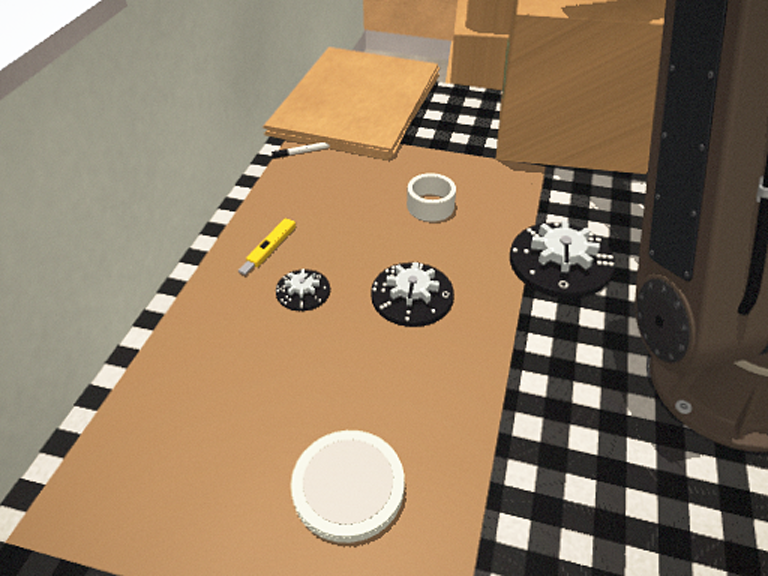

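The middle-sized counter is at top-image pixel (419,295), with its ring at (423,331) and its pointer facing left at about (390,297). The smaller one, at (392,178), and the larger one, at (520,450), are decoys. I'll measure it more exactly.

Run:
```python
from h import *
p=arm.grab_frame("top"); im=p["color"]
# rectify metric view at z=0.0145 around tally
c0=np.array([.515,-.047])
for z,name in ((.014,'b'),(.040,'w')):
    g=np.linspace(.09,-.09,600)
    X=np.stack(np.meshgrid(g,g,indexing='ij'),-1).reshape(-1,2)+c0   # row: +x up, col: +y left
    uv=proj(p,np.c_[X,np.full(len(X),z)]).astype(np.float32).reshape(600,600,2)
    r=cv2.remap(im,uv[...,0],uv[...,1],cv2.INTER_CUBIC)
    if name=='b':
        m=((r.max(2)<70)*255).astype(np.uint8); m=cv2.morphologyEx(m,cv2.MORPH_CLOSE,np.ones((25,25)))
        c=max(cv2.findContours(m,0,1)[0],key=cv2.contourArea); (e,ax,an)=cv2.fitEllipse(cv2.convexHull(c))
        print("base",c0+[.09-e[1]*.0003005,.09-e[0]*.0003005],np.array(ax)*.0003005)
    else:
        m=((r.min(2)>120)*255).astype(np.uint8); hsv=cv2.cvtColor(r,cv2.COLOR_RGB2HSV)
        m=((hsv[...,2]>130)&(hsv[...,1]<50)).astype(np.uint8)
        n,l,s,ct=cv2.connectedComponentsWithStats(m); k=1+s[1:,4].argmax()
        print("wheel",c0+.09-ct[k][::-1]*.0003005,s[k])
    cv2.imwrite(f"pics/rect_{name}.png",r[:,:,::-1])
```

```text
base [ 0.51490856 -0.04925139] [0.14169019 0.14272267]
wheel [ 0.51806635 -0.05377253] [  128   126   401   322 44299]
```

View pics/rect_b.png

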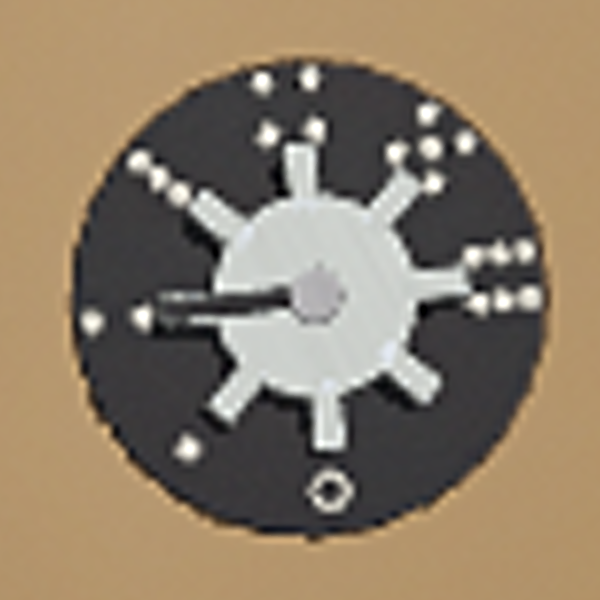

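The pointer tooth, at (160,310), stands at the two-dot mark. The ring is at (330,490) and the four dots at (289,106), so two clicks are needed. The counter's yaw is about 28.6°. Before moving I'll check the box on the right and the wrist view.

Run:
```python
from h import *
p=arm.grab_frame("top")
for uv in ((695,345),(675,400),(693,405),(712,540),(650,210),(660,110)): print(uv,px2plane(p,np.array(uv)/1.5,0).round(3))
s=arm.grab_frame("side")
for uv in ((500,160),(650,172),(515,10)): print(uv,px2plane(s,np.array(uv)/1.5,0).round(3))
print(proj(s,[[.515,-.05,.014]])*1.5)
wv=arm.grab_frame("wrist"); save(wv,"wrist0"); print(wv["position"],wv["orientation"])
```

```text
(695, 345) [ 0.431 -0.5    0.   ]
(675, 400) [ 0.343 -0.465  0.   ]
(693, 405) [ 0.334 -0.495  0.   ]
(712, 540) [ 0.113 -0.529  0.   ]
(650, 210) [ 0.651 -0.431  0.   ]
(660, 110) [ 0.82  -0.457  0.   ]
(500, 160) [ 0.427 -0.495  0.   ]
(650, 172) [ 0.112 -0.536  0.   ]
(515, 10) [ 0.5   -1.275  0.   ]
[[412.39203953 289.82703779]]
[ 0.08705164 -0.67305882  0.38504939] [2.88187693e+00 1.03082237e-05 1.79986300e+00]
```

View pics/wrist0.png

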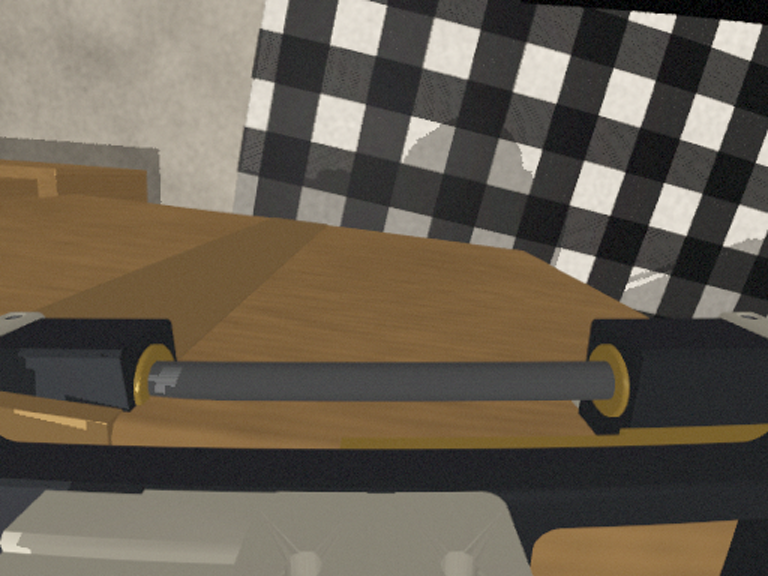

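The wrist view shows the open fingers, with a wooden box and the tablecloth below them. I'll work out the height of the box top before leaving.

Run:
```python
from h import *
s=arm.grab_frame("side");p=arm.grab_frame("top");wv=arm.grab_frame("wrist")
for z in (0,.05,.1,.15,.2,.25): print(z,(proj(s,[[.43,-.5,z],[.112,-.535,z]])*1.5).round().tolist(),(proj(p,[[.43,-.5,z],[.112,-.535,z]])*1.5).round().tolist(),(proj(wv,[[.43,-.5,z],[.112,-.535,z]])*1.5).round().tolist())
```

```text
0 [[499.0, 159.0], [650.0, 172.0]] [[695.0, 346.0], [716.0, 540.0]] [[460.0, 517.0], [519.0, 239.0]]
0.05 [[502.0, 139.0], [657.0, 152.0]] [[714.0, 348.0], [735.0, 554.0]] [[469.0, 554.0], [539.0, 248.0]]
0.1 [[505.0, 118.0], [665.0, 132.0]] [[735.0, 350.0], [757.0, 569.0]] [[479.0, 600.0], [565.0, 260.0]]
0.15 [[508.0, 97.0], [673.0, 109.0]] [[759.0, 353.0], [781.0, 585.0]] [[492.0, 657.0], [601.0, 276.0]]
0.2 [[512.0, 73.0], [681.0, 86.0]] [[786.0, 356.0], [807.0, 604.0]] [[508.0, 729.0], [653.0, 301.0]]
0.25 [[516.0, 49.0], [690.0, 61.0]] [[817.0, 360.0], [837.0, 625.0]] [[528.0, 818.0], [737.0, 340.0]]
```

Emit:
{"fn": "servo_tool", "kwargs": {
  "deltas": [
    [1, 0, 0, -37.5, 0, 0, -3.9],
    [1, 0, 0, -37.5, 0, 0, -3.9],
    [1, 0, 0, -37.5, 0, 0, -3.9],
    [1, 0, 0, -37.5, 0, 0, -3.9],
    [1, 0, 0, 0, 0, 0, 0]
  ],
  "squeeze": 5
}}

```text
t: 1.67
eef_pos: [0.1529, -0.6597, 0.3861]
ee_rot: [-3.129, -0.003, -2.636]
force: [0.2, 0.3, 1.7]
width: 0.0596
gripper_force: 0.0
```

Emit:
{"fn": "servo_tool", "kwargs": {
  "deltas": [
    [1, -36.3, 14.2, 0, 0, 0, 0],
    [1, -36.3, 14.2, 0, 0, 0, 0],
    [1, -36.3, 14.2, 0, 0, 0, 0],
    [1, -36.3, 14.2, 0, 0, 0, 0],
    [1, -36.3, 14.2, 0, 0, 0, 0],
    [1, -36.3, 14.2, 0, 0, 0, 0],
    [1, -36.3, 14.2, 0, 0, 0, 0],
    [1, -36.3, 14.2, 0, 0, 0, 0],
    [1, -36.3, 14.2, 0, 0, 0, 0],
    [1, -36.3, 14.2, 0, 0, 0, 0],
    [1, -36.3, 14.2, 10, 0, 0, 0],
    [1, -36.3, 14.2, 10, 0, 0, 0],
    [1, -36.3, 14.2, 10, 0, 0, 0],
    [1, -36.3, 14.2, 10, 0, 0, 0],
    [1, -36.3, 14.2, 10, 0, 0, 0],
    [1, -36.3, 14.2, 10, 0, 0, 0],
    [1, -36.3, 14.2, 10, 0, 0, 0],
    [1, -36.3, 14.2, 10, 0, 0, 0],
    [1, 0, 0, 0, 0, 0, 0],
    [1, 0, 0, 0, 0, 0, 0]
  ]
}}

```text
t: 3.33
eef_pos: [0.604, -0.1176, 0.2949]
ee_rot: [3.14, -0.002, -2.638]
force: [-0.2, -0.8, 0.3]
width: 0.0007
gripper_force: 0.0
```

Run:
```python
from h import *
s=arm.get_state(); print(s["t"],s["eef_pos"],s["ee_rot"],s["width"],s["force"])
p=arm.grab_frame("wrist"); save(p,"wrist1"); print(p["position"],p["orientation"])
print((proj(p,[[.516,-.05,.04],[.516,-.05,.014],s["eef_pos"]])*1.5).round())
```

```text
3.3333 [ 0.60398356 -0.1175506   0.2949359 ] [ 3.14047414e+00 -2.34161233e-03 -2.63781740e+00] 0.0007294539293384314 [-0.20231456 -0.80220856  0.33959489]
[ 0.54513697 -0.15083301  0.45357838] [ 2.88425355e+00 -1.11589555e-03  2.07482325e+00]
[[485. 202.]
 [479. 201.]
 [382. 349.]]
```

View pics/wrist1.png

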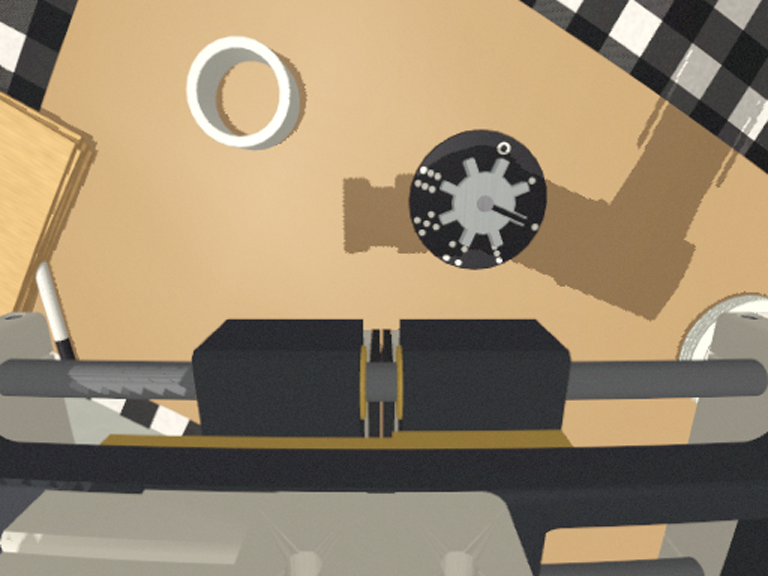

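The wrist view puts the base centre at (478,199) and the hub at (485,204). That is within about 2 px of the projected (0.516, -0.050). The fingers are shut. I'll descend beside the wheel, ahead of the sweep.

Emit:
{"fn": "servo_tool", "kwargs": {
  "deltas": [
    [1, -2, 0, 33.5, 0, 0, 0],
    [1, -2, 0, 33.5, 0, 0, 0],
    [1, -2, 0, 33.5, 0, 0, 0],
    [1, -2, 0, 33.5, 0, 0, 0],
    [1, -2, 0, 33.5, 0, 0, 0],
    [1, -2, 0, 33.5, 0, 0, 0],
    [1, -2, 0, 33.5, 0, 0, 0],
    [1, -2, 0, 33.5, 0, 0, 0],
    [1, 0, 9.7, 0, 0, 0, 0],
    [1, 0, 9.7, 0, 0, 0, 0],
    [1, 0, 9.7, 0, 0, 0, 0],
    [1, 0, 9.7, 0, 0, 0, 0],
    [1, 0, 0, 0, 0, 0, 0],
    [1, 0, 0, 0, 0, 0, 0]
  ]
}}

```text
t: 4.55
eef_pos: [0.5996, -0.0766, 0.0309]
ee_rot: [-3.14, 0.003, -2.639]
force: [-0.3, -0.4, 1.3]
width: 0.0006
gripper_force: 0.0
```

```bash
cat > where.py <<'E'
from h import *
import sys
s=arm.get_state(); d=s["eef_pos"][:2]-[.516,-.05]; y=s["ee_rot"][2]
x=np.array([np.cos(y),np.sin(y)]); yy=np.array([np.sin(y),-np.cos(y)])
print(s["t"],s["eef_pos"].round(4),np.degrees(s["ee_rot"]).round(2),"along",d@x,"radial",-d@yy,"F",s["force"].round(2))
if len(sys.argv)>1:
    p=arm.grab_frame(sys.argv[1]); u=(proj(p,[[.516,-.05,.03]])[0]).astype(int); h=75
    c=p["color"][u[1]-h:u[1]+h,u[0]-h:u[0]+h]
    cv2.imwrite(f"pics/{sys.argv[2]}.png",cv2.resize(c[:,:,::-1],(600,600),interpolation=cv2.INTER_CUBIC))
E
python3 where.py side side1
```

```text
4.55 [ 0.5996 -0.0766  0.0309] [-179.93    0.2  -151.2 ] along -0.06046188644488944 radial 0.06361535177407662 F [-0.28 -0.38  1.3 ]
```

View pics/side1.png

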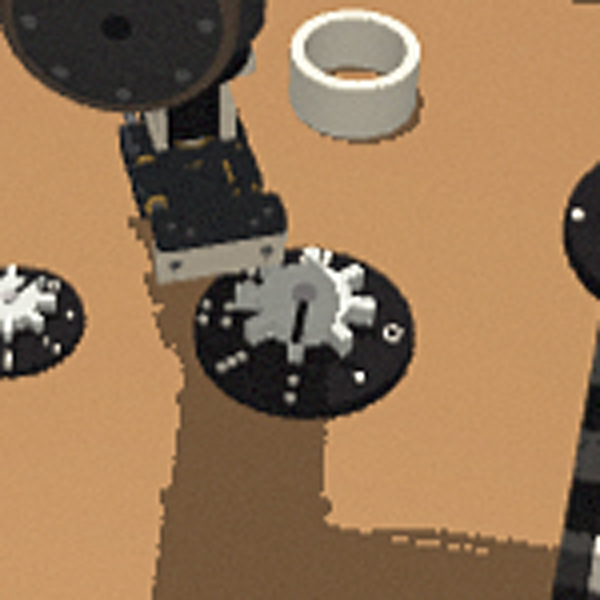

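The side view shows the gripper just behind the wheel's far side, with the pointer still at two dots. I'll make the first sweep at a shallow depth.

Emit:
{"fn": "servo_tool", "kwargs": {
  "deltas": [
    [1, 8, 0, 2, 0, 0, 0],
    [1, 8, 0, 2, 0, 0, 0],
    [1, 8, 0, 0, 0, 0, 0],
    [1, 3, 0, 0, 0, 0, 0],
    [1, 3, 0, 0, 0, 0, 0],
    [1, 3, 0, 0, 0, 0, 0],
    [1, 3, 0, 0, 0, 0, 0],
    [1, 3, 0, 0, 0, 0, 0],
    [1, 3, 0, 0, 0, 0, 0],
    [1, 3, 0, 0, 0, 0, 0],
    [1, 3, 0, 0, 0, 0, 0],
    [1, 3, 0, 0, 0, 0, 0]
  ]
}}

```text
t: 5.6
eef_pos: [0.5538, -0.1022, 0.0245]
ee_rot: [3.142, -0.0, -2.64]
force: [0.5, -0.4, 0.7]
width: 0.0006
gripper_force: 0.0
```

```bash
python3 where.py side side2
```

```text
5.6 [ 0.5538 -0.1022  0.0245] [ 180.     -0.   -151.29] along -0.008042135377563903 radial 0.06394570458029696 F [ 0.51 -0.42  0.7 ]
```

View pics/side2.png

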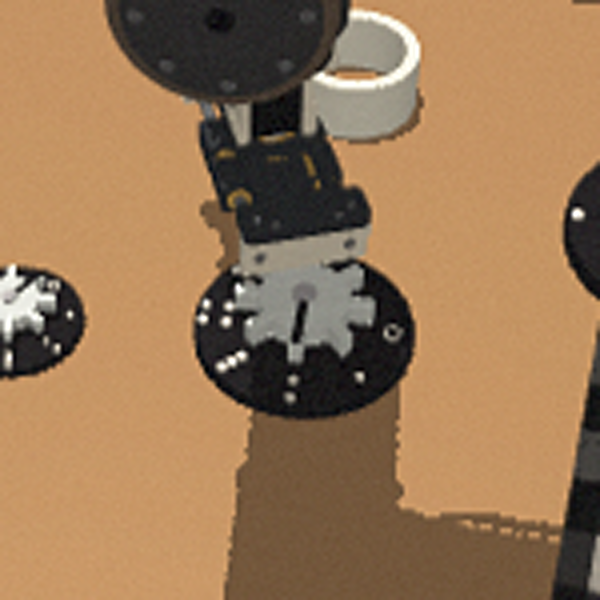

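The wheel hasn't moved: the pointer is still at two dots, at (298,320), and no contact force shows, so the sweep was too shallow. I'll back out, go 3.5 mm deeper and sweep again.

Emit:
{"fn": "servo_tool", "kwargs": {
  "deltas": [
    [1, -10, 0, 0, 0, 0, 0],
    [1, -10, 0, 0, 0, 0, 0],
    [1, -10, 0, 0, 0, 0, 0],
    [1, -10, 0, 0, 0, 0, 0],
    [1, 0, 3.5, -2, 0, 0, 0],
    [1, 6, 0, 0, 0, 0, 0],
    [1, 6, 0, 0, 0, 0, 0],
    [1, 3, 0, 0, 0, 0, 0],
    [1, 3, 0, 0, 0, 0, 0],
    [1, 3, 0, 0, 0, 0, 0],
    [1, 3, 0, 0, 0, 0, 0],
    [1, 3, 0, 0, 0, 0, 0],
    [1, 3, 0, 0, 0, 0, 0],
    [1, 3, 0, 0, 0, 0, 0],
    [1, 3, 0, 0, 0, 0, 0],
    [1, 3, 0, 0, 0, 0, 0]
  ]
}}

```text
t: 6.98
eef_pos: [0.553, -0.0987, 0.0266]
ee_rot: [-3.142, -0.0, -2.64]
force: [-0.3, 0.1, -0.1]
width: 0.0003
gripper_force: 0.0
```

```bash
python3 where.py
cat > wh.py <<'E'
# wheel angle from the dark pointer bar, seen in "side" (z=.041 rectified ring sampling)
from h import *
import sys
cam_=sys.argv[1]; c=[float(v) for v in sys.argv[2:4]] if len(sys.argv)>3 else [.516,-.05]
p=arm.grab_frame(cam_); a=np.radians(np.arange(0,360,2)); r=np.arange(.014,.028,.002)
X=np.stack([c[0]+np.outer(r,np.cos(a)),c[1]+np.outer(r,np.sin(a)),np.full((len(r),len(a)),.041)],-1)
uv=proj(p,X.reshape(-1,3)).astype(np.float32).reshape(len(r),len(a),2)
g=cv2.remap(cv2.cvtColor(p["color"],cv2.COLOR_RGB2GRAY),uv[...,0],uv[...,1],cv2.INTER_LINEAR).mean(0)
wt=np.clip(np.median(g)-20-g,0,None)
print(cam_,"pointer world deg",np.degrees(np.angle((wt*np.exp(1j*a)).sum())),"contrast",wt.max(),"angles",np.degrees(a[wt>0.5*wt.max()]).round())
E
python3 wh.py side
```

```text
6.9833 [ 0.553  -0.0987  0.0266] [-180.     -0.   -151.29] along -0.009014111762680502 radial 0.06049635688870166 F [-0.32  0.06 -0.14]
side pointer world deg 95.65090344031215 contrast 105.64285714285717 angles [ 88.  90.  92.  94.  96.  98. 100. 102.]
```

No contact yet, since the pointer still reads 95.7° (two dots). The fingertips must be slimmer than their backs, so I'll go 3 mm deeper.

Emit:
{"fn": "servo_tool", "kwargs": {
  "deltas": [
    [1, -10, 0, 0, 0, 0, 0],
    [1, -10, 0, 0, 0, 0, 0],
    [1, -10, 0, 0, 0, 0, 0],
    [1, -10, 0, 0, 0, 0, 0],
    [1, 0, 3, 0, 0, 0, 0],
    [1, 6, 0, 0, 0, 0, 0],
    [1, 6, 0, 0, 0, 0, 0],
    [1, 3, 0, 0, 0, 0, 0],
    [1, 3, 0, 0, 0, 0, 0],
    [1, 3, 0, 0, 0, 0, 0],
    [1, 3, 0, 0, 0, 0, 0],
    [1, 3, 0, 0, 0, 0, 0],
    [1, 3, 0, 0, 0, 0, 0],
    [1, 3, 0, 0, 0, 0, 0],
    [1, 3, 0, 0, 0, 0, 0],
    [1, 3, 0, 0, 0, 0, 0]
  ]
}}

```text
t: 8.37
eef_pos: [0.5541, -0.0958, 0.027]
ee_rot: [-3.14, 0.003, -2.64]
force: [4.7, -3.4, -2.1]
width: 0.0004
gripper_force: 2.7
```

```bash
python3 where.py;python3 wh.py side
```

```text
8.3667 [ 0.5541 -0.0958  0.027 ] [-1.7991e+02  1.5000e-01 -1.5127e+02] along -0.011422666782979152 radial 0.0584674418312667 F [ 4.65 -3.35 -2.13]
side pointer world deg 88.8818904300308 contrast 98.92857142857144 angles [82. 84. 86. 88. 90. 92. 94. 96.]
```

Contact: 5 N, mostly radial, and the wheel has turned only 7°, so the finger is just catching the tooth tip. That puts the fingertip's half-thickness at about 15 mm, and the right TCP radius at about 54.5 mm.

Emit:
{"fn": "servo_tool", "kwargs": {
  "deltas": [
    [1, -10, 0, 0, 0, 0, 0],
    [1, -10, 0, 0, 0, 0, 0],
    [1, -10, 0, 0, 0, 0, 0],
    [1, -10, 0, 0, 0, 0, 0],
    [1, 0, 3, 0, 0, 0, 0],
    [1, 6, 0, 0, 0, 0, 0],
    [1, 6, 0, 0, 0, 0, 0],
    [1, 3, 0, 0, 0, 0, 0],
    [1, 3, 0, 0, 0, 0, 0],
    [1, 3, 0, 0, 0, 0, 0],
    [1, 3, 0, 0, 0, 0, 0],
    [1, 3, 0, 0, 0, 0, 0],
    [1, 3, 0, 0, 0, 0, 0]
  ]
}}

```text
t: 9.5
eef_pos: [0.5618, -0.0883, 0.0272]
ee_rot: [-3.14, 0.003, -2.64]
force: [6.6, -2.2, -2.3]
width: 0.0006
gripper_force: 3.0
```

```bash
python3 where.py;python3 wh.py side
```

```text
9.5 [ 0.5618 -0.0883  0.0272] [-179.89    0.19 -151.26] along -0.021784521725324718 radial 0.055598488336129 F [ 6.61 -2.2  -2.29]
side pointer world deg 100.4758396453469 contrast 103.28571428571429 angles [ 94.  96.  98. 100. 102. 104. 106.]
```

The wheel barely turned, and backwards, under about 7 N, so the counter itself may be sliding or turning. I'll back off and compare the base with its starting image.

Emit:
{"fn": "servo_tool", "kwargs": {
  "deltas": [
    [1, -10, 0, 0, 0, 0, 0],
    [1, -15, -15, 0, 0, 0, 0],
    [1, -15, -30, 0, 0, 0, 0],
    [1, 0, -30, 0, 0, 0, 0],
    [1, 0, -30, 0, 0, 0, 0],
    [1, 0, 0, 0, 0, 0, 0]
  ]
}}

```text
t: 10.05
eef_pos: [0.6476, -0.1645, 0.026]
ee_rot: [-3.141, -0.0, -2.642]
force: [0.3, 0.9, -0.2]
width: 0.0005
gripper_force: 0.0
```

```bash
cat > base.py <<'E'
from h import *
p=arm.grab_frame("side")
ref=cv2.resize(cv2.imread("pics/side0.png"),(512,384),interpolation=cv2.INTER_AREA)
N=400; S=.0004; c0=np.array([.516,-.05])
g=(N/2-np.arange(N))*S
X=np.stack(np.meshgrid(g,g,indexing='ij'),-1).reshape(-1,2)+c0
def rect(im,z):
    uv=proj(p,np.c_[X,np.full(len(X),z)]).astype(np.float32).reshape(N,N,2)
    return cv2.remap(im,uv[...,0],uv[...,1],cv2.INTER_CUBIC)
a=cv2.cvtColor(rect(ref,.014),cv2.COLOR_BGR2GRAY); bc=rect(p["color"][:,:,::-1],.014); b=cv2.cvtColor(bc,cv2.COLOR_BGR2GRAY)
m=np.zeros((N,N),np.uint8); cv2.circle(m,(N//2,N//2),int(.075/S),255,-1)
cv2.circle(m,(N//2,N//2),int(.049/S),0,-1); 
# white marks only: robust to shadow
A=np.float32(a>125)*255;B=np.float32(b>125)*255
A[m==0]=0;B[m==0]=0
A,B=[cv2.GaussianBlur(v,(0,0),4) for v in(A,B)]
best=None
for th in (-20,-10,0,10,20):
    M=cv2.getRotationMatrix2D((N/2,N/2),th,1).astype(np.float32)
    try: cc,M=cv2.findTransformECC(A,B,M,cv2.MOTION_EUCLIDEAN,(3,300,1e-6))
    except cv2.error: continue
    if best is None or cc>best[0]: best=(cc,M)
cc,M=best
d=M@[N/2,N/2,1]-N/2
print("cc",cc,"shift x,y mm",-d[1]*S*1e3,-d[0]*S*1e3,"rot ccw deg",-np.degrees(np.arctan2(M[1,0],M[0,0])))
cv2.imwrite("pics/cmp.png",np.hstack([rect(ref,.014),bc]))
E
python3 base.py; python3 where.py; python3 wh.py side
```

```text
cc 0.819202243313149 shift x,y mm -4.171019446849823 0.8842698454856873 rot ccw deg -2.6241508
10.1 [ 0.6462 -0.163   0.0257] [ 1.7998e+02 -4.0000e-02 -1.5144e+02] along -0.06032274385231003 radial 0.16144651327199214 F [-0.26  0.83  0.29]
side pointer world deg 103.77993719228785 contrast 182.57142857142858 angles [100. 102. 104. 106. 108. 110. 112. 114.]
```

View pics/cmp.png

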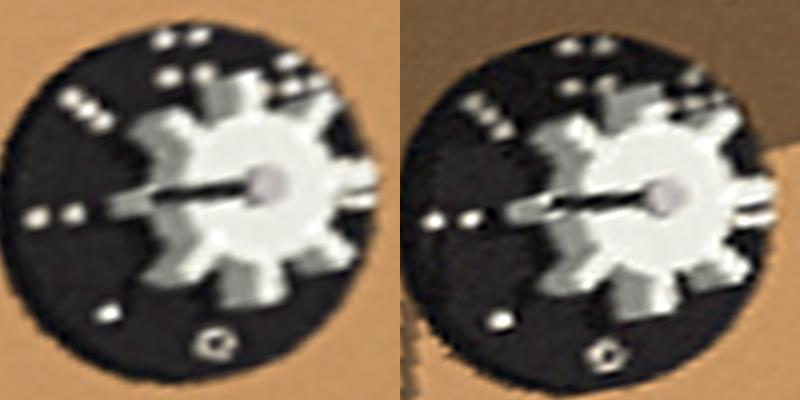

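The base has shifted about 3.4 mm in -x and turned about 2.6° clockwise, while the pointer is still on two dots. The finger was rubbing on the tooth tip instead of its flank. I'll re-aim at the new centre (0.5126, -0.0494) with yaw -154° and go deeper. Two clicks are needed anyway, so there's margin.

Emit:
{"fn": "servo_tool", "kwargs": {
  "deltas": [
    [1, 0, 0, 0, 0, 0, 2.6],
    [1, 5, 27.1, 0, 0, 0, 0],
    [1, 5, 27.1, 0, 0, 0, 0],
    [1, 5, 27.1, 0, 0, 0, 0],
    [1, 5, 27.1, 0, 0, 0, 0],
    [1, 0, 0, 0, 0, 0, 0],
    [1, 6, 0, 0, 0, 0, 0],
    [1, 6, 0, 0, 0, 0, 0],
    [1, 6, 0, 0, 0, 0, 0],
    [1, 3, 0, 0, 0, 0, 0],
    [1, 3, 0, 0, 0, 0, 0],
    [1, 3, 0, 0, 0, 0, 0],
    [1, 3, 0, 0, 0, 0, 0],
    [1, 3, 0, 0, 0, 0, 0],
    [1, 3, 0, 0, 0, 0, 0],
    [1, 3, 0, 0, 0, 0, 0],
    [1, 3, 0, 0, 0, 0, 0]
  ]
}}

```text
t: 11.57
eef_pos: [0.5422, -0.0913, 0.0266]
ee_rot: [-3.141, 0.0, -2.686]
force: [5.9, -3.7, -3.4]
width: 0.0007
gripper_force: 6.9
```

```bash
sed -i 's/\[\.516,-\.05\]; y/[.5126,-.0494]; y/' where.py; python3 where.py; python3 wh.py side .5126 -.0494; python3 base.py
```

```text
11.5667 [ 0.5422 -0.0913  0.0266] [-1.7997e+02  2.0000e-02 -1.5390e+02] along -0.008154853593110974 radial 0.05059917859504005 F [ 5.9  -3.7  -3.36]
side pointer world deg 64.78491475741859 contrast 99.28571428571428 angles [58. 60. 62. 64. 66. 68. 70. 72.]
cc 0.6662693592170176 shift x,y mm -2.1759270936250688 0.21224372684955597 rot ccw deg -0.6960639
```

The wheel has turned about 29°, past half-way. Withdrawing radially now lets it drop onto three.

Emit:
{"fn": "servo_tool", "kwargs": {
  "deltas": [
    [1, 0, -8, 0, 0, 0, 0],
    [1, 0, -15, 0, 0, 0, 0],
    [1, 0, -25, 0, 0, 0, 0],
    [1, -15, -30, 0, 0, 0, 0],
    [1, -15, -25, 0, 0, 0, 0],
    [1, -12, 0, 0, 0, 0, 0],
    [1, 0, 0, 0, 0, 0, 0]
  ]
}}

```text
t: 12.25
eef_pos: [0.6263, -0.1657, 0.0255]
ee_rot: [3.141, -0.001, -2.687]
force: [-0.3, -0.2, -0.1]
width: 0.0005
gripper_force: 0.0
```

```bash
python3 where.py; python3 wh.py side .5126 -.0494; python3 base.py
```

```text
12.25 [ 0.6263 -0.1657  0.0255] [ 1.7997e+02 -6.0000e-02 -1.5397e+02] along -0.05113450632104902 radial 0.15443913093416986 F [-0.28 -0.16 -0.08]
side pointer world deg 26.15827732248824 contrast 175.71428571428572 angles [40. 42. 44. 46. 48. 50. 52. 54. 56. 58. 60.]
cc 0.7988031256387195 shift x,y mm -4.283290684223175 1.2983506321907046 rot ccw deg -2.474975
```

View pics/cmp.png

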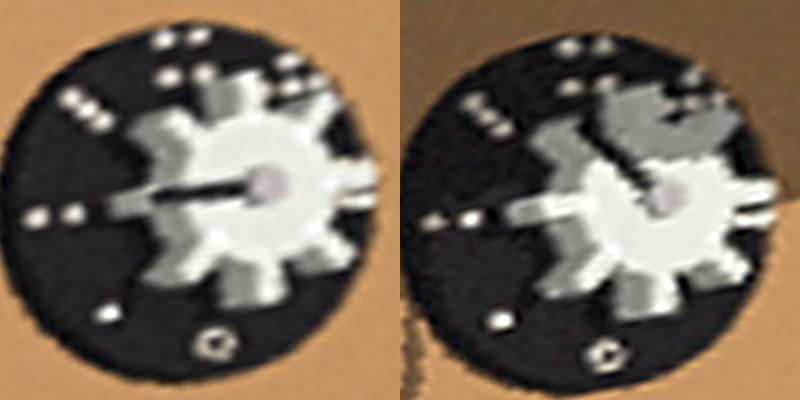

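The pointer now sits at three dots and the base hasn't moved further. I'll repeat the same stroke once.

Emit:
{"fn": "servo_tool", "kwargs": {
  "deltas": [
    [1, 0, 26, 0, 0, 0, 0],
    [1, 0, 26, 0, 0, 0, 0],
    [1, 0, 26, 0, 0, 0, 0],
    [1, 0, 26, 0, 0, 0, 0],
    [1, 0, 0, 0, 0, 0, 0],
    [1, 6, 0, 0, 0, 0, 0],
    [1, 6, 0, 0, 0, 0, 0],
    [1, 6, 0, 0, 0, 0, 0],
    [1, 3, 0, 0, 0, 0, 0],
    [1, 3, 0, 0, 0, 0, 0],
    [1, 3, 0, 0, 0, 0, 0],
    [1, 3, 0, 0, 0, 0, 0],
    [1, 3, 0, 0, 0, 0, 0],
    [1, 3, 0, 0, 0, 0, 0],
    [1, 3, 0, 0, 0, 0, 0],
    [1, 3, 0, 0, 0, 0, 0],
    [1, 1, 0, 0, 0, 0, 0]
  ]
}}

```text
t: 13.77
eef_pos: [0.5412, -0.0909, 0.0267]
ee_rot: [-3.141, 0.001, -2.686]
force: [6.6, -4.8, -2.5]
width: 0.0007
gripper_force: 7.0
```

```bash
python3 where.py; python3 wh.py side .5126 -.0494; python3 base.py
```

```text
13.7667 [ 0.5412 -0.0909  0.0267] [-1.7996e+02  6.0000e-02 -1.5390e+02] along -0.0074619361157504446 radial 0.04982620040980323 F [ 6.62 -4.82 -2.51]
side pointer world deg 20.558168079028004 contrast 101.14285714285714 angles [14. 16. 18. 20. 22. 24. 26. 28.]
cc 0.6399634829585642 shift x,y mm -2.6484696716070175 0.46646533906459814 rot ccw deg -0.25860736
```

About 29° of turn again, so I'll withdraw radially and then go up.

Emit:
{"fn": "servo_tool", "kwargs": {
  "deltas": [
    [1, 0, -8, 0, 0, 0, 0],
    [1, 0, -15, 0, 0, 0, 0],
    [1, 0, -25, 0, 0, 0, 0],
    [1, -15, -30, 0, 0, 0, 0],
    [1, -15, -25, 0, 0, 0, 0],
    [1, 0, 0, -35, 0, 0, 0],
    [1, 0, 0, -35, 0, 0, 0],
    [1, 0, 0, -35, 0, 0, 0],
    [1, 0, 0, 0, 0, 0, 0],
    [1, 0, 0, 0, 0, 0, 0]
  ]
}}

```text
t: 14.7
eef_pos: [0.6134, -0.17, 0.1334]
ee_rot: [-3.141, 0.002, -2.686]
force: [-0.8, 0.4, -1.1]
width: 0.0004
gripper_force: 0.0
```

```bash
python3 where.py; python3 wh.py side .5126 -.0494; python3 base.py
```

```text
14.7 [ 0.6134 -0.17    0.1334] [-1.7996e+02  1.3000e-01 -1.5391e+02] along -0.037456450284318925 radial 0.15263081136397563 F [-0.84  0.44 -1.11]
side pointer world deg 7.809384114788985 contrast 95.28571428571429 angles [ 0.  2.  4.  6.  8. 10. 12. 14. 16.]
cc 0.6769626056994956 shift x,y mm -4.3809246301651 1.8544696092605593 rot ccw deg -2.2519865
```

View pics/cmp.png

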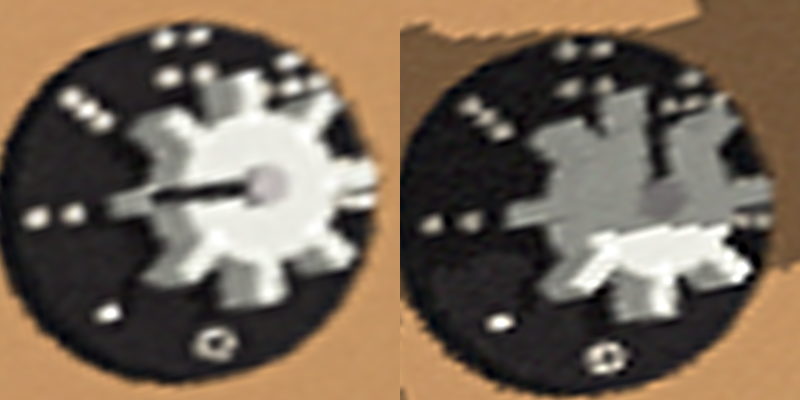

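The pointer is at the four-dot mark, pointing up, and the wheel is settled. The counter is within about 5 mm of its start and the robot is clear of everything.

```bash
python3 -c "
from station import arm
print(arm.job_done())"
```

```text
the job is handed in; nothing more can be done
None
```

The wheel rests at four dots after two single-click flicks; the counter stands flat about 5 mm from where it began (the 30 mm limit was not approached), and I handed the job in without being shown a verdict.

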